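# Pry the retaining clip off the pivot pin of a tilt-out bin

### The job

Take the hooked pick from its wooden rest, set its hook in the gap of the spring clip on the bin's pivot pin, pry the clip out of the pin's groove and leave it lying flat on the bin's upper side, then lay the pick back in the notches of its rest. Be gentle: feel your way down so that the hook never bears hard on the bin or its pin, do not wrench the clip, and touch the clip with nothing but the pick. Leave the other things where they are.

Things in the scene. Friction and masses are not known exactly. Their poses are not given: they have to be found in the camera images.
- bin: White plastic bin lying on its side, fixed: 190 (x) x 170 (y) x 80 mm high, mouth to +x. Origin: centre of underside, z up. Upper panel (z 80 mm) flat, with a lip 4 mm wide, 6 mm high round its edge. On it, 35 mm from the centre to +x, the pivot pin: washer 60 mm across, top at z 84; groove 14 mm across, z 84 to 92; head 20 mm across, z 92 to 98 mm.
- pin (a point): Point on the pin's axis at the height of the washer's top face (the groove's lower end); axes as the bin's.
- clip: Dark steel U-shaped spring clip, 5 mm thick, lying on the washer in the groove. Origin: underside, on the pin's axis when seated. Bridge at x -28 to -20, y -16 to 16 mm; arms from it to x = 8 at y +-(10 to 16), round noses at x = 6 close behind the pin. Comes off only along its own -x, by about 5 to 10 N of pull over some 7 mm, then snaps free; clear of the pin after 20 mm.
- clip_gap (a point): Centre of the clip's open gap between the pin's head and the bridge, at the clip's underside, 15 mm from the clip's origin to its -x. The gap is open down to the washer, 10 mm along the clip's x, 20 mm along its y.
- pick: Hooked pick: flat-sided black handle 100 (x) x 14 (y) x 16 (z) mm with a rubber sleeve round its middle 56 mm; at x = 66 mm a small clamp holds the hook, a straight 4 mm round rod pointing down (-z). The rod's tip lies 32 to 50 mm below the handle's axis: set differently each time, firmly clamped, not measured - find it by feel. Origin: handle centre. About 70 g. Grip it from above by the sleeve.
- rest: Wooden rest, fixed: base 110 x 60 x 10 mm, two saddles 8 mm thick at x = +-42 mm. Origin: centre of underside. The pick's handle lies along the rest's x, hook to +x, in notches 22 mm wide with flared tops up to z 68 mm; notch floor z 50 mm, so the lying handle's centre is over the rest's origin at z 58 mm.
- power_bank: Black power bank in a clear acrylic cradle, 150 x 84 x 26 mm, loose; origin under its centre. To be left alone. The rest and this may stand on either side.
- opener: Flat stainless bottle opener, about 130 x 40 x 5 mm, loose; origin under its middle. To be left alone.
- key_cover: Orange silicone key cover, 85 x 38 x 14 mm, loose; origin under its middle. To be left alone.
Things that resemble listed ones, but are neither listed nor needed, are in the scene too. There is more than one size of the clip; the job needs the smaller. There is more than one size of the pick; the job needs the larger.

How it is judged:
By the outcome, as a careful person would: the job done as asked, in the order asked, and still so for the second after the job is handed in, with the robot touching nothing.
It also fails if it takes over 64 s, if anything falls off the work surface, if the arm or the gripper's body presses on something with over 40 N, if the wrist force passes 120 N, or if a joint passes its speed limit or range.

### The arm

A 6-joint arm with a two-finger parallel gripper is mounted at the origin on the work surface. World frame = base frame: x ahead of the robot, y to its left, z up, the work surface at z = 0. Lengths are in mm, angles in rad, forces in N, time in s.
With the tool pointing down it reaches from about 275 to 825 mm from the base axis. Payload 4.9 kg.
Tool frame: the origin (TCP) lies at the very end of the fingers, on their centre line; the grasp point (between the pads) lies 19 mm behind it; z points along the fingers, y is the line along which they close (so a half turn about z gives the same grasp; the last joint's range is limited). The gripper opens to 85 mm and grips with 20 to 120 N. Pads are 22 mm wide; open, the fingers measure 114 mm over their backs; the gripper's body (76 mm by 85 mm) begins 54 mm behind the grasp point. The pads swing forward as they close: fully open they stand 13 mm farther back than shut.
Start: joints at [1.174, 0.326, -0.193, 1.052, 0, 1.437], TCP at [142.876, 531.136, 231.281] pointing down, gripper open.
Joint ranges: [-2.65, 2.65], [-0.97, 1.79], [-1.3, 1.35], [-1.93, 2.1], [-1.47, 1.37], [-3.14, 3.14]. Speed limits (rad/s): [2.57, 2.57, 3.14, 3.14, 3.14, 3.14].

### API

Orientations are given as [roll, pitch, yaw] about the fixed x, y, z axes, in that order (R = Rz(yaw) Ry(pitch) Rx(roll)).
In Python, from bench import bot, solve_ik, imaging gives the robot as it stands. Calls block until the motion is done:
- bot.move_ptp(position, orientation): joint-space move of the TCP to a pose.
- bot.movel(position, rot=None, max_speed=150, threshold=None): straight line of the TCP; rot=None keeps the orientation; max_speed is the mean speed in mm/s. With threshold (N) it stops when the force on the tool has changed by that much, and returns True; else False.
- bot.move_j(angles): joint-space move.
- bot.grip(opening, effort=None): opening from 0.0 (shut) to 1.0 (fully open); effort is the grip in N (None keeps the last); returns when the fingers have stopped.
- bot.dwell(seconds).
- solve_ik(position, orientation): joint angles nearest the present ones, or None.
- bot.get_state(): the state.
- imaging.capture(name): name is "scene" or "top" or "wrist"; returns the picture (400x640x3 uint8, blue, green, red); there is no depth.
- imaging.camera_model(name): a dict with "K" (3x3 intrinsics, pixels), "position" and "rotation" of the camera in the world. Camera axes: x right, y up, looking along -z (the intrinsics and any distortion apply to the point x, -y, -z); pixel columns grow to the right and rows downward; lengths in mm; the calibration is good to about 2 mm. A picture is of the moment at which its call begins: read the wrist's pose just before it. camera_model takes no time and is no camera call; for the wrist camera it gives the pose at the moment of the call.
A pose or a line that the arm cannot do raises bot.IKError and nothing moves.
- bot.sign_off(): hands the job in; it is judged then, once.
The state is a dict: "t": time; "qpos": joint angles; "joint_velocities": joint speeds; "effort": joint torques, N m; "tcp_pos": TCP position; "orientation": TCP orientation; "contact_force": force on the tool from outside, world axes, zero at the start; "wrist_torque": the same for the moment, N m; "opening": opening from 0.0 (shut) to 1.0 (fully open); "gripper_force": force on a finger pad.
Only numpy, scipy, OpenCV 4.12 (cv2) and the standard library are available. Lean on these libraries where they do the work, as an engineer would, in place of code of your own. Each camera call takes 0.05 s, during which the arm holds its last target. There are 200 camera calls.

## Working session

There is one attempt and no reset: what is moved stays moved. The work goes in short steps, each a Python script; the robot and the scene stay as the last script left them, time stands still between calls to the robot, and variables do not carry over. Pictures are saved under pics/ and viewed, at most 10 in all, crops included, and the job is handed in when it is done.

```bash
ls; mkdir -p pics; python3 - <<'E'
from bench import bot, solve_ik, imaging
import cv2, numpy as np
for n in("top","scene"):
    cv2.imwrite(f"pics/{n}0.png",imaging.capture(n))
    m=imaging.camera_model(n); print(n,{k:np.round(v,3).tolist() if not isinstance(v,str) else v for k,v in m.items()})
print(bot.get_state()['orientation'],bot.get_state()['t'])
E
```

```text
pics
top {'K': [[477.802, 0.0, 321.302], [0.0, 477.802, 196.422], [0.0, 0.0, 1.0]], 'position': [334.006, -16.267, 1046.685], 'rotation': [0.225, 0.004, -1.578]}
scene {'K': [[512.032, 0.0, 325.945], [0.0, 512.032, 203.284], [0.0, 0.0, 1.0]], 'position': [1387.688, -355.314, 671.663], 'rotation': [0.992, -0.017, 1.191]}
[-3.14002642e+00 -2.51086514e-04  2.87882173e+00] 0.1
```

View pics/top0.png

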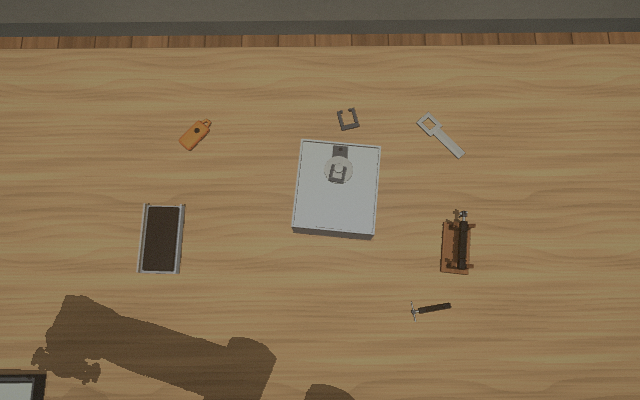

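View pics/scene0.png

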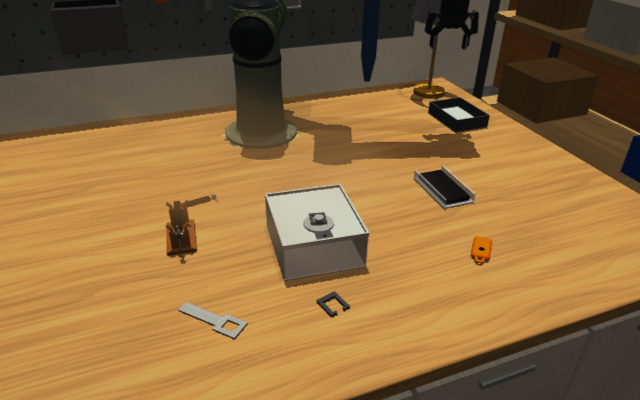

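The top view shows these candidates:
- **Picks:** the larger lies in the rest at about (461,243). A smaller decoy lies on the table at (430,309).
- **Clips:** the smaller is on the pin at (338,173). A larger decoy lies on the table at (348,119).

I choose the pick in the rest and the clip on the pin. Next I'll take wrist close-ups of both.

```bash
cat > h.py <<'E'
from bench import bot, solve_ik, imaging
import cv2, numpy as np
from scipy.spatial.transform import Rotation as R
def rot(m): 
    r=np.array(m['rotation']); return r if r.shape==(3,3) else R.from_euler('xyz',r).as_matrix()
def ray(m,px,z):
    K=m['K'];d=rot(m)@np.array([(px[0]-K[0][2])/K[0][0],-(px[1]-K[1][2])/K[1][1],-1]);p=np.array(m['position'])
    return p+d*(z-p[2])/d[2]
def proj(m,P):
    c=rot(m).T@(np.array(P,float)-m['position']);K=m['K']
    return np.array([K[0][2]+K[0][0]*c[0]/-c[2],K[1][2]-K[1][1]*c[1]/-c[2]])
def st(): return bot.get_state()
E
python3 - <<'E'
from h import *
m=imaging.camera_model('top')
for n,p,z in [('pin',(338,167),98),('bl',(292,228),86),('br',(375,235),86),('tr',(381,145),86),('tl',(301,140),86),('pick',(462,243),66),('pick lo',(461,268),66),('pick hi',(463,222),66),('rest lo',(454,273),10)]: print(n,ray(m,p,z).round(1))
w=imaging.camera_model('wrist'); s=st()
T=R.from_euler('xyz',s['orientation']).as_matrix()
print(w.keys(),'off',(T.T@(np.array(w['position'])-s['tcp_pos'])).round(1)); print((T.T@rot(w)).round(3)); print(w['K'])
E
```

```text
pin [613.2 -48.5  98. ]
bl [488.5  46.5  86. ]
br [ 472.9 -121.6   86. ]
tr [ 664.4 -140.5   86. ]
tl [677.   28.7  86. ]
pick [ 457.8 -302.2   66. ]
pick lo [ 406.9 -296.4   66. ]
pick hi [ 501.6 -307.4   66. ]
rest lo [ 400.5 -296.7   10. ]
dict_keys(['K', 'position', 'rotation']) off [  65.8   -0.2 -142.4]
[[-0.001  0.966  0.26 ]
 [ 1.     0.001  0.   ]
 [-0.     0.26  -0.966]]
[[334.26303206   0.         324.4976428 ]
 [  0.         334.26303206 205.05976722]
 [  0.           0.           1.        ]]
```

```bash
python3 - <<'E'
from h import *
import pickle
y=np.pi-0.1
for n,p in (('clip',(590,-46,205)),('rest',(465,-303,190))):
    bot.move_ptp(p,[np.pi,0,y]); m=imaging.camera_model('wrist'); im=imaging.capture('wrist')
    pickle.dump((m,im),open(n+'.pkl','wb')); cv2.imwrite(f'pics/w_{n}.png',im)
    print(st()['t'],st()['tcp_pos'],st()['qpos'].round(2))
E
```

```text
2.7333 [589.99847159 -45.05543959 205.05363032] [-0.2   0.42 -0.12  1.03  0.   -0.1 ]
3.8833 [ 465.85519584 -301.93923787  190.13246761] [-0.71  0.37 -0.24  0.96  0.   -0.61]
```

View pics/w_clip.png

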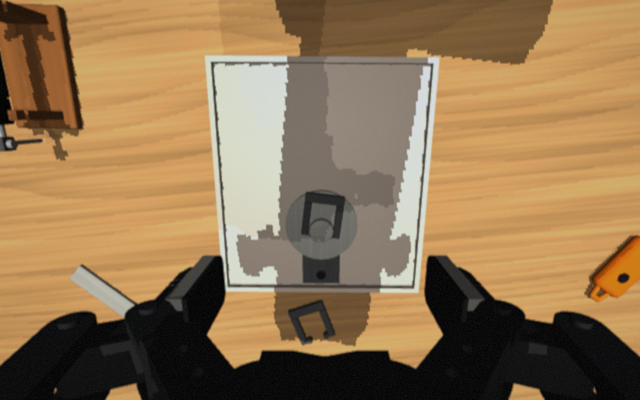

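View pics/w_rest.png

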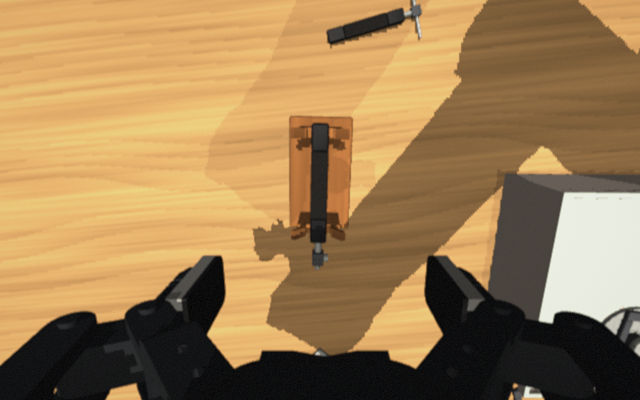

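```bash
python3 - <<'E'
import pickle,cv2,numpy as np
m,a=pickle.load(open('clip.pkl','rb'));_,b=pickle.load(open('rest.pkl','rb'))
A=cv2.resize(a[180:270,280:365],None,fx=5,fy=5,interpolation=cv2.INTER_CUBIC)
A=cv2.convertScaleAbs(A,alpha=1.6)
B=cv2.resize(b[110:275,280:360],None,fx=2.7,fy=2.7,interpolation=cv2.INTER_CUBIC)
o=np.zeros((450,425+216,3),np.uint8);o[:,:425]=A;o[:B.shape[0],425:]=B[:450];cv2.imwrite('pics/crop.png',o)
E
```

```text
(no output)
```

View pics/crop.png

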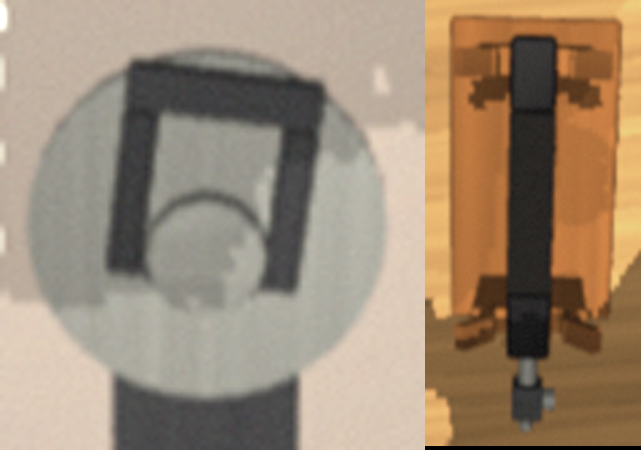

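The crop confirms both choices. The clip on the washer has its bridge towards the robot, with bridge corners at crop (133,62) and (323,86) and the pin head at (207,250). The large pick lies in the rest with its handle ends at (534,38) and (528,355) and its clamp at (527,398).

```bash
python3 - <<'E'
from h import *
import pickle
m,a=pickle.load(open('clip.pkl','rb'));f=lambda p:(280+p[0]/5-.4,180+p[1]/5-.4)
P={}
for n,p,z in [('OL',(133,62),89),('OR',(323,84),89),('IL',(160,113),89),('IR',(282,124),89),('EL',(107,272),89),('ER',(298,294),89),('head',(207,250),98),('washer',(207,224),84)]:
    P[n]=ray(m,f(p),z); print(n,P[n].round(1))
ax=(P['EL']+P['ER']-P['OL']-P['OR'])[:2]/2; ay=(P['OL']-P['OR'])[:2]
print('len',np.hypot(*ax),np.hypot(*ay),'yaw',np.arctan2(ax[1],ax[0]),np.arctan2(-ay[0],ay[1])) 
print('mid',(P['OL']+P['OR'])/2,(P['EL']+P['ER'])/2)
for n,p,z in [('panel bl',(207,57),86),('br',(438,57),86),('tr',(417,291),86),('tl',(228,291),86)]: print(n,ray(m,p,z).round(1))
m,b=pickle.load(open('rest.pkl','rb'));g=lambda p:(280+(p[0]-425)/2.7-.3,110+p[1]/2.7-.3)
for n,p,z in [('hA',(534,38),66),('hB',(528,355),66),('sl1',(534,110),66),('sl2',(530,295),66),('clamp',(527,398),64),('L',(512,110),66),('Rr',(556,110),66)]: print(n,ray(m,g(p),z).round(1))
E
```

```text
OL [581.5 -59.   89. ]
OR [588.1 -29.4  89. ]
IL [590.3 -55.7  89. ]
IR [594.  -36.5  89. ]
EL [616.2 -67.3  89. ]
ER [623.1 -36.4  89. ]
head [610.9 -50.2  98. ]
washer [611.2 -50.3  84. ]
len 35.6523906749573 30.376199233141463 yaw -0.21664158429205604 2.9237433071973156
mid [584.80830692 -44.19674659  89.        ] [619.62731762 -51.86026109  89.        ]
panel bl [ 475.6 -119.3   86. ]
br [492.2  47.   86. ]
tr [679.5  26.7  86. ]
tl [ 663.1 -137.    86. ]
hA [ 406.2 -299.9   66. ]
hB [ 502.6 -311.8   66. ]
sl1 [ 426.6 -302.    66. ]
sl2 [ 482.9 -309.1   66. ]
clamp [ 518.  -313.8   64. ]
L [ 426.  -308.4   66. ]
Rr [ 427.3 -295.6   66. ]
```

```bash
python3 - <<'E'
from h import *
import pickle
P=np.array([454.6,-305.6]);yaw=np.pi-0.123
bot.grip(0.55,100)
bot.move_ptp([*P,95],[np.pi,0,yaw]); 
print(bot.movel([*P,39],max_speed=70,threshold=6),st()['tcp_pos'].round(1) if hasattr(st()['tcp_pos'],'round') else st()['tcp_pos'])
bot.grip(0.0,100); s=st(); print(s['t'],s['opening'],s['gripper_force'],s['tcp_pos'],s['orientation'],s['contact_force'])
E
```

```text
False [ 454.9 -305.8   39.2]
6.1667 0.14600438339065094 97.82893896102905 [ 454.88439085 -305.86951023   39.67830316] [-3.14099326e+00  7.96921995e-04  3.01858327e+00] [-0.36623111  0.52735011  6.04108795]
```

```bash
python3 - <<'E'
from h import *
import pickle
s=st()
bot.movel([454.9,-305.9,172],max_speed=110)
c=np.array([np.cos(-.217),np.sin(-.217)])
pin=np.array([611.6,-50.2])
H=pin-58*c; T=H-66*c
bot.move_ptp([*T,155],[np.pi,0,np.pi-.217])
s=st();print(s['t'],s['tcp_pos'],s['opening'],s['gripper_force'],s['contact_force'],s['qpos'].round(2))
m=imaging.camera_model('wrist');w=imaging.capture('wrist');pickle.dump((m,w),open('held.pkl','wb'))
sc=imaging.capture('scene');ms=imaging.camera_model('scene')
p=proj(ms,[*H,140]).astype(int);print(p,proj(m,[*H,174]))
A=cv2.resize(sc[p[1]-60:p[1]+60,p[0]-80:p[0]+80],None,fx=3,fy=3)
o=np.zeros((400,640+0,3),np.uint8);o=np.vstack([cv2.resize(w,(400,250)),cv2.resize(A,(400,300))]);cv2.imwrite('pics/held.png',o)
E
```

```text
8.625 [490.87731255 -24.26169034 155.02907983] 0.14151487748955988 97.44377732276917 [-1.11031412 -0.73725634 -0.85275834] [-0.2   0.29 -0.46  0.82 -0.    0.02]
[314 182] [326.70594256 411.61315373]
```

View pics/held.png

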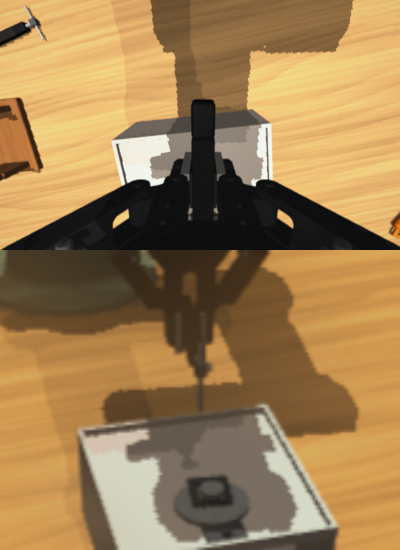

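The pick is held, and its rod tip shows in the scene view where it was projected to be (about 42 mm below the handle axis). Next I'll feel for the panel.

```bash
python3 - <<'E'
from h import *
T=np.array([611.6,-50.2])-124*np.array([np.cos(-.217),np.sin(-.217)])
bot.movel([*T,117],max_speed=60); bot.dwell(.3)
s=st();print(s['t'],np.array(s['contact_force']).round(2),np.array(s['tcp_pos']).round(2))
hit=bot.movel([*T,92],max_speed=8,threshold=1.2)
s=st();print(hit,s['t'],np.array(s['contact_force']).round(2),np.array(s['tcp_pos']).round(2), 'L',s['tcp_pos'][2]+19-80)
z=s['tcp_pos'][2]
bot.movel([*T,z+3],max_speed=20);bot.dwell(.2)
hit=bot.movel([*T,z-2],max_speed=4,threshold=.8)
s=st();print(hit,s['t'],np.array(s['contact_force']).round(2),np.array(s['tcp_pos']).round(2), 'L',s['tcp_pos'][2]+19-80)
bot.movel([*T,s['tcp_pos'][2]+25],max_speed=60)
E
```

```text
9.8083 [ 0.27 -0.36 -0.21] [490.76 -23.53 117.31]
True 11.6917 [-0.11 -0.25  1.42] [490.3  -23.48 100.83] L 39.82549823262886
True 12.925 [ 0.53 -0.42  1.72] [490.29 -23.46 101.12] L 40.12012956543012
```

```bash
python3 - <<'E'
from h import *
c=np.array([np.cos(-.217),np.sin(-.217)]);T=np.array([611.6,-50.2])-(14.8+65.5)*c
bot.movel([*T,127],max_speed=60);bot.dwell(.3)
s=st();print(np.array(s['contact_force']).round(2),np.array(s['tcp_pos']).round(2),T)
hit=bot.movel([*T,111],max_speed=14,threshold=1.2);s=st();print(hit,s['t'],np.array(s['contact_force']).round(2),np.array(s['tcp_pos']).round(2))
if not hit:
    bot.dwell(.1)
    hit=bot.movel([*T,103.5],max_speed=5,threshold=1.0);s=st();print(hit,s['t'],np.array(s['contact_force']).round(2),np.array(s['tcp_pos']).round(2))
    sc=imaging.capture('scene');p=(318,222)
    cv2.imwrite('pics/gap.png',cv2.resize(sc[p[1]-45:p[1]+45,p[0]-60:p[0]+60],None,fx=5,fy=5,interpolation=cv2.INTER_CUBIC))
E
```

```text
[-0.24  0.27 -1.26] [533.   -32.86 127.1 ] [533.18321602 -32.91133347]
False 15.9667 [-0.51 -0.02 -0.66] [533.28 -32.96 111.1 ]
True 17.1083 [0.11 0.82 1.45] [532.93 -32.87 105.14]
```

View pics/gap.png

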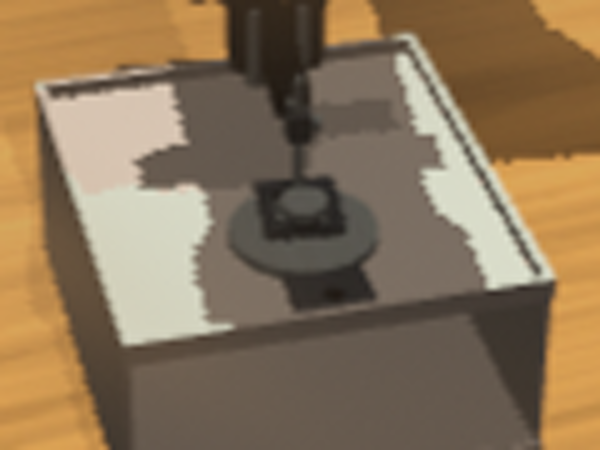

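The hook stopped at the washer's height (TCP 105.1 against 105.0 expected), and the picture shows the rod going down behind the pin head, into the gap. Now I'll raise it 0.9 mm and pull.

```bash
python3 - <<'E'
from h import *
c=np.array([np.cos(-.217),np.sin(-.217)]);T=np.array([611.6,-50.2])-(14.8+65.5)*c
bot.movel([*T,106],max_speed=10);bot.dwell(.1)
for d in (2,4,6,8,10,12,14,18,22):
    hit=bot.movel([*(T-d*c),106],max_speed=12,threshold=14)
    s=st();f=np.array(s['contact_force']);a=np.array(s['tcp_pos']);print(d,hit,round(s['t'],2),f.round(2),'along',(f[:2]@c).round(2),((T-a[:2])@c).round(2),a[2].round(2))
    if hit: break
E
```

```text
2 False 17.88 [0.05 0.71 0.01] along -0.1 2.37 105.92
4 False 18.2 [ 0.25  0.19 -0.59] along 0.2 4.03 106.01
6 False 18.52 [ 3.95 -0.34 -1.26] along 3.93 5.24 106.28
8 False 18.83 [ 4.92 -0.8  -1.29] along 4.98 6.71 106.52
10 False 19.15 [ 5.9  -0.52 -0.66] along 5.88 8.17 106.7
12 False 19.47 [ 3.76 -1.3  -0.74] along 3.95 10.93 106.5
14 False 19.78 [-0.7  -0.58 -0.75] along -0.56 15.65 105.46
18 False 20.27 [ 0.72  0.3  -1.43] along 0.64 17.96 106.06
22 False 20.75 [ 0.22 -0.02  0.25] along 0.22 22.04 106.02
```

The peak pull was about 6 N, and then the clip snapped free. Next I'll lower the hook past the washer's edge, draw the clip fully onto the flat panel, and look.

```bash
python3 - <<'E'
from h import *
c=np.array([np.cos(-.217),np.sin(-.217)]);T=np.array([611.6,-50.2])-(14.8+65.5)*c
def pr(n,hit):
    s=st();print(n,hit,round(s['t'],2),np.array(s['contact_force']).round(2),np.array(s['tcp_pos']).round(2))
bot.dwell(.1)
hit=bot.movel([*(T-22*c),102.2],max_speed=6,threshold=1.2);pr('down',hit)
z=102.2 if not hit else st()['tcp_pos'][2]+.6
for d in (30,38,46,53): hit=bot.movel([*(T-d*c),z],max_speed=25,threshold=6);pr(d,hit)
bot.dwell(.2);pr('end',0)
sc=imaging.capture('scene');p=(318,222)
cv2.imwrite('pics/drag.png',cv2.resize(sc[p[1]-45:p[1]+45,p[0]-60:p[0]+60],None,fx=5,fy=5,interpolation=cv2.INTER_CUBIC))
E
```

```text
down False 21.63 [ 0.39 -1.36 -0.98] [511.69 -28.17 102.18]
30 False 22.1 [-0.32 -1.38 -0.93] [503.74 -26.4  102.27]
38 False 22.57 [-1.04 -0.19 -0.56] [495.96 -24.71 102.25]
46 False 23.03 [ 0.89 -0.14 -0.63] [488.13 -22.96 102.24]
53 False 23.47 [-0.17  0.53 -0.04] [481.27 -21.46 102.21]
end 0 23.67 [ 0.41 -0.22 -1.03] [481.55 -21.53 102.23]
```

View pics/drag.png

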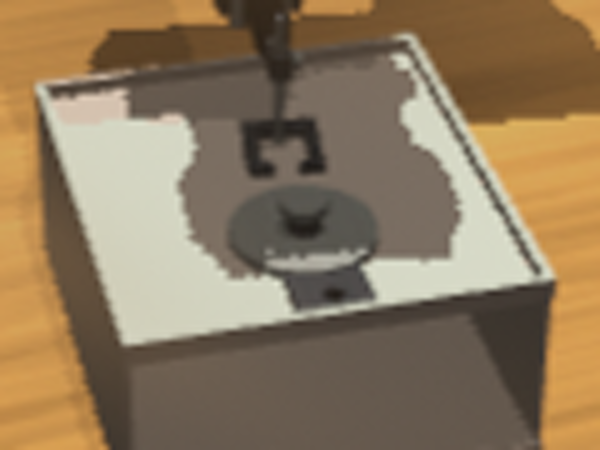

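The clip lies flat on the panel, clear of the washer, at about (285,148) in the crop. I'll back the hook off the bridge, lift it straight up and lay the pick back.

```bash
python3 - <<'E'
from h import *
import pickle
c=np.array([np.cos(-.217),np.sin(-.217)]);T=np.array([611.6,-50.2])-(14.8+65.5)*c
def pr(n,hit):
    s=st();print(n,hit,round(s['t'],2),np.array(s['contact_force']).round(2),np.array(s['tcp_pos']).round(2))
bot.movel([*(T-50*c),102.4],max_speed=15)
bot.movel([*(T-50*c),165],max_speed=60)
Q=[454.8,-305.8];o=[np.pi,0,np.pi-.123]
bot.move_ptp([*Q,120],o);bot.dwell(.2);pr('above',0)
m=imaging.camera_model('top');t=imaging.capture('top');w=imaging.capture('wrist');sc=imaging.capture('scene')
hit=bot.movel([*Q,60],max_speed=60,threshold=4);pr('mid',hit)
if not hit:
    hit=bot.movel([*Q,38.5],max_speed=15,threshold=2.0);pr('low',hit)
ms=imaging.camera_model('scene');p=proj(ms,[455,-306,58]).astype(int)
sc=imaging.capture('scene')
A=cv2.resize(sc[p[1]-45:p[1]+45,p[0]-60:p[0]+60],None,fx=5,fy=5,interpolation=cv2.INTER_CUBIC);cv2.imwrite('pics/lay.png',A)
E
```

```text
above 0 26.57 [ 0.44 -0.06 -0.66] [ 455.45 -304.63  120.35]
mid False 27.87 [ 0.3   0.18 -2.02] [ 455.07 -306.05   60.37]
low True 29.1 [-1.01  0.26  5.34] [ 454.7  -305.74   39.69]
```

View pics/lay.png

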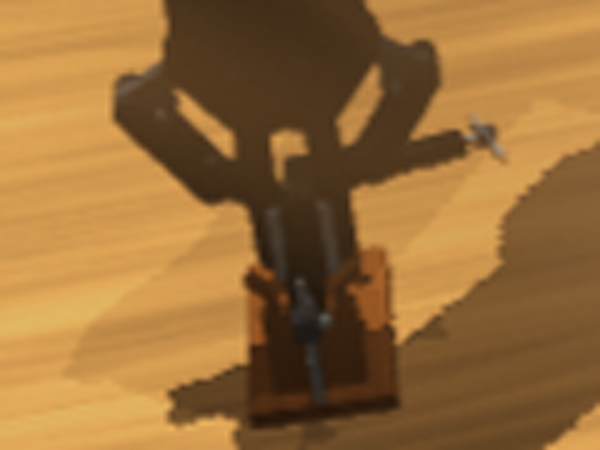

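The pick stopped at 39.7, the height recorded at the grasp, and it sits between the saddles. I'll release it, retreat and check.

```bash
python3 - <<'E'
from h import *
Q=[454.8,-305.8]
bot.grip(0.5);bot.dwell(.2)
bot.movel([*Q,110],max_speed=60)
bot.move_ptp([465,-303,190],[np.pi,0,np.pi-.1]);bot.dwell(.4)
m=imaging.camera_model('wrist');a=imaging.capture('wrist')
bot.move_ptp([540,-42,215],[np.pi,0,np.pi-.1]);bot.dwell(.3)
m2=imaging.camera_model('wrist');b=imaging.capture('wrist')
import pickle;pickle.dump((m,a,m2,b),open('fin.pkl','wb'))
A=cv2.resize(a[100:280,260:400],None,fx=2.5,fy=2.5);B=cv2.resize(b[60:240,220:400],None,fx=2.5,fy=2.5)
cv2.imwrite('pics/fin.png',np.hstack([A,cv2.convertScaleAbs(B,alpha=1.3)]));print(st()['t'])
E
```

```text
33.3583
```

View pics/fin.png

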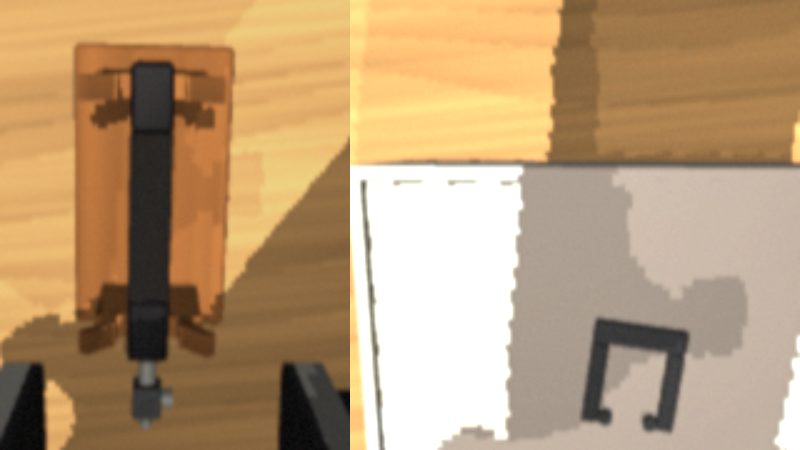

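The left half shows the pick lying in both notches, its handle from (153,65) to (147,355). The right half shows the clip flat on the panel at about (635,375), clear of the washer. The job is done, so I'll hand it in.

```bash
python3 -c "
from bench import bot
print(bot.sign_off())"
```

```text
the job is handed in; nothing more can be done
None
```

The job is handed in: the clip came off with about 6 N of pull and lies flat on the bin's upper panel, and the pick is back in its rest's notches, after about 33 s of robot time.

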